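# Wind the lab jack level with the imager's stage

### The arm

A 6-joint arm with a two-finger parallel gripper is mounted at the origin on the work surface. World frame = base frame: x ahead of the robot, y to its left, z up, the work surface at z = 0. Lengths are in m, angles in rad, forces in N, time in s.
With the tool pointing down it reaches from about 0.425 to 0.95 m from the base axis. Payload 3.5 kg.
Tool frame: the origin (TCP) lies at the very end of the fingers, on their centre line; the grasp point (between the pads) lies 19 mm behind it; z points along the fingers, y is the direction in which the jaws open and shut (so a half turn about z gives the same grasp; the last joint's range is limited). The gripper opens to 85 mm and grips with 20 to 120 N. Pads are 22 mm wide; open, the fingers measure 114 mm over their backs; the gripper's body (76 mm by 85 mm) begins 54 mm behind the grasp point. The pads swing forward as they close: fully open they stand 13 mm farther back than shut.
Start: joints at [1.169, 0.286, 1.577, -0, 1.279, -0.15], TCP at [0.168, 0.654, 0.231] pointing down, gripper open.
Joint ranges: [-2.77, 2.77], [-0.9, 2.22], [0.21, 2.48], [-1.53, 4.67], [0.24, 2.81], [-2.84, 2.84]. Speed limits (rad/s): [2.79, 2.79, 3.14, 3.14, 3.14, 3.14].

### API

Orientations are given as a unit quaternion [x, y, z, w].
In Python, from plant import get_state, vision, ctrl, cut_out gives the robot as it stands.
- The arm moves only by the tool jog_arm, never from a script. Its argument "commands" is text: rows parted by semicolons, each of 6 numbers parted by spaces: the shift along the world's x, y, z in m, then the turn, a rotation vector about the world's x, y, z in rad. A call has 1 to 20 rows; each row is the pose to reach, as a shift and turn from the pose commanded when the call began; what a row does not reach only later rows make up. A row lasts 1/8 s, in which the tool goes at most 62.5 mm and 10.7 degrees, less where a joint would pass 70% of its speed; a pose out of reach is approached as far as the arm can. A call with a gripper value outside its range is refused whole. "gripper" is the opening in per cent of the stroke, from 0 (shut) to 100 (fully open), set as the call begins (left out, the last holds). The fingers move at their own pace and stop on an object; "grip_force" is the grip in N (left out, the last holds). Time passes only in rows, so rows that repeat a pose let the fingers close. It gives the time, the measured TCP pose, the force and the opening at its end, in the units of the state.
- get_state(): the state, without advancing time (a new reading comes with each control period).
- vision.read_camera(name): name is "scene" or "top" or "wrist"; returns a dict with "frame" (400x640x3 uint8, red, green, blue), "z_map" (400x640 float32, m along the optical axis (not along the pixel's ray), 0 where there is no reading), "fx", "fy", "cx", "cy" (pixels), "D" ([k1, k2, p1, p2, k3] as OpenCV has them; the pictures are not rectified), "R" (3x3) and "t" (3): a world point X has camera coordinates R X + t. Camera axes: x right, y down, z forward; pixel columns grow to the right and rows downward; lengths in m; the calibration is good to about 2 mm. A picture is of the moment at which its call begins.
- ctrl.sign_off(): hands the job in, once; it reports no verdict.
Trained networks look in the newest picture that a camera, given by its name, has taken for a name from the list of things; names that differ only in an ending like _2 or _b are one class to them, and where a whole thing is asked for, a point or a joint stands for the part that bears it (a point fixed in the world has none). Each returns a list of dicts, best first, with "conf" (0 to 1); they miss things now and then, are a little off and sometimes report something else, mostly with a low value. They report only what shows in the picture. A call takes as long as a camera call.
- cut_out(camera, query): "pixels" (400x640 bool, what is visible of it) and "box" ([centre column, centre row, width, height] in pixels, round what is visible of it).
The state is a dict: "time": time; "qpos": joint angles; "dq": joint speeds; "joint_efforts": joint torques, N m; "eef_pos": TCP position; "tcp_rot": TCP orientation; "contact_force": force on the tool from outside, world axes, zero at the start; "wrist_torque": the same for the moment, N m; "opening": opening from 0.0 (shut) to 1.0 (fully open).
Only numpy, scipy, OpenCV 4.12 (cv2) and the standard library are available. Lean on these libraries where they do the work, as an engineer would, in place of code of your own. Each camera call takes 0.05 s, during which the arm holds its last target.

### The job

Fit the loose crank onto the square drive of the lab jack, feeling for the square gently rather than pressing it down hard, until the crank sits fully home. Then wind the jack up with the crank until its platform, with the well plate on it, is level with the black stage of the cell imager beside it, so that the plate could be slid across; do not wind it past the stage. Leave the crank seated on the drive, let go of it, and leave everything else alone.

Things in the scene. Friction and masses are not known exactly. Their poses are not given: they have to be found in the camera images.
- crank: Loose steel crank, 0.3 kg, standing on its hub's underside. Origin: centre of that underside, z up. Hub: block 30 x 30 mm, 50 mm tall, sides along its x and y. A flat arm (18 mm wide, 28 to 36 mm above the underside) runs from the hub along +x to 77 mm from the hub axis; near its end stands the upright grip. The hub can be gripped across its two y faces
- crank_socket (a point): Mouth of the crank's square socket, open downward: centre of the hub's underside. The socket is 18.4 mm wide, its sides along the crank's x and y, and 28 mm deep
- crank_grip (a point): Middle of the crank's round black upright grip: 22 mm diameter, 40 mm tall (37 to 77 mm above the hub's underside; this point is at 57), its axis 65 mm from the hub axis along the crank's x. It spins freely on its own axis, so a gripper can hold it and carry it round in a circle without turning
- drive_seat (a point): Fixed point on the jack's grey gearbox (56 mm square, 60 mm tall, towards the robot): centre of the collar where the crank hub's underside rests when fully home, 62 mm above the table; axes as the jack. From it rises the upright steel square (16 mm wide, 18 mm), then a round pilot nose (14 mm diameter, 6 mm)
- drive_tip (a point): Top of the pilot nose, 24 mm above drive_seat. The square's angle about the vertical is random and not measured: at a wrong angle the hub stops on the square, 18 mm short of home; within about 8 degrees of right (four ways round) it goes home. The drive resists turning with 0.12 N m and stays where it is left; a crank pressed or knocked on it with over 60 N harms it
- jack: Lab scissor jack, fixed to the table, 130 mm wide. Origin: on the table under the centre of its platform; the drive lies 185 mm from it along the jack's -x (towards the robot). Turning the drive clockwise as seen from above raises the platform by 16 mm per turn; about 1 to 2 turns are needed
- platform_top (a point): Centre of the upper face of the jack's square aluminium platform (130 x 130 mm, the well plate on it); its height is the height to set. It starts 14 to 32 mm too low
- stage_top (a point): Centre of the upper face of the cell imager's black stage (160 x 140 mm plate, beside the jack's platform on its +y side, with a lamp arm over it); its height, 113 to 127 mm above the table, is the height that the platform must reach. Fixed
- well_plate: Clear multi-well plate, 85 x 124 x 16 mm, loose on the jack's platform; stays there. Origin: centre of its underside
- tip_box: Bystander: orange box with a clear lid, 122 x 87 x 63 mm; origin under its centre
- dishes: Bystander: stack of round clear dishes, 90 mm diameter, 45 mm tall; origin under its centre
- media: Bystander: small amber bottle, 60 mm diameter, 100 mm tall; origin under its centre
- jar: Bystander: small glass jar, 64 mm diameter, 75 mm tall; origin under its centre
- driver: Bystander: screwdriver lying on the table, its handle towards its own -x; origin under its middle
- spare_knob: Bystander: loose black knob, 44 mm diameter, 30 mm tall; origin under its centre
- imager: White cell imager, fixed, 370 mm tall, its pillar on the side away from the jack. Origin: at the table under the centre of its stage

How it is judged:
On the way, in this order (a step that is already met when the one before it is completed fails the run):
1. the crank sits fully home on the jack's drive (horizontal distance between crank_socket and drive_seat below 0.005 m and z of crank_socket in the frame of drive_seat below 0.005 m and angle between crank's own z axis and vertical below 0.12 rad), for 0.3 s.
2. the platform is level with the stage (all of step 1 and z of platform_top in the frame of stage_top between -0.0025 and 0.0025 m), for 0.2 s.
At the end, for the whole second after the job is handed in: The platform's upper face is level with the imager's stage to within 2.5 mm; the crank sits fully home on the drive (within 5 mm of the seat, upright), at rest and let go; the well plate still lies flat on the platform, within 30 mm of its centre (all of step 2 and linear speed of crank below 0.01 m/s and horizontal distance between well_plate and platform_top below 0.03 m and z of well_plate in the frame of platform_top above -0.004 m and angle between well_plate's own z axis and vertical below 0.1 rad); the robot touches nothing.
It fails at once if the platform is wound more than 5 mm above the stage (z of platform_top in the frame of stage_top above 0.005 m).
It fails at once if the crank is forced on the drive: more than 60 N between them (contact force between crank and jack above 60 N).
It fails at once if the robot pushes the jack, its platform or the well plate with its own body or fingers (over 3 N) (contact force between any of the arm, the fingers and jack above 3 N or contact force between any of the arm, the fingers and well_plate above 3 N or contact force between any of the arm, the fingers and imager above 3 N).
It fails at once if a bystander is disturbed (moved more than 30 mm) (distance of any of tip_box, dishes, media, jar, driver, spare_knob from where it was at the start of the episode above 0.03 m).
It also fails if it takes over 72 s, if anything falls off the work surface, if the arm or the gripper's body presses on something with over 40 N, if the wrist force passes 120 N, or if a joint passes its speed limit or range.

## Working session

There is one attempt and no reset: what is moved stays moved. The work goes in short steps, Python scripts to look and compute and a tool call to move; the robot and the scene stay as the last step left them, time stands still between calls to the robot, and variables do not carry over. Pictures are saved under pics/ and viewed, and the job is handed in when it is done.

Besides the shell and the picture viewer there is one more tool, called by a JSON object that holds its "name" and its "arguments". jog_arm: Moves the arm, as the interface text tells. Its arguments: {"type":"object","properties":{"commands":{"type":"string"},"gripper":{"type":"number"},"grip_force":{"type":"number"}},"required":["commands"]}

```bash
ls; mkdir -p pics; python3 - <<'E'
from plant import get_state, vision, ctrl, cut_out
import cv2, pickle
print(get_state())
d={}
for c in ["scene","top","wrist"]:
    r=vision.read_camera(c); d[c]=r
    cv2.imwrite(f"pics/{c}0.png",r["frame"][:,:,::-1])
    print(c,r["fx"],r["fy"],r["cx"],r["cy"],r["D"],r["R"],r["t"])
pickle.dump(d,open("d0.pkl","wb"))
E
```

```text
pics
{'time': 0.0, 'qpos': array([ 1.16896914e+00,  2.87179130e-01,  1.57818946e+00,  3.33088042e-06,
        1.27862445e+00, -1.50047210e-01]), 'dq': array([ 0.00090512, -0.00036526, -0.00093192,  0.00035179,  0.00036026,
       -0.00011209]), 'joint_efforts': array([-3.93592700e-04, -4.05985665e+01, -2.92622173e+01, -1.30803719e-04,
        5.92533019e-03,  3.94201868e-05]), 'eef_pos': array([0.16789861, 0.65309515, 0.22993147]), 'tcp_rot': array([ 1.25558115e-01,  9.92085540e-01, -1.15435531e-03, -3.28525011e-04]), 'contact_force': array([-0.76153063, -0.52024588, -0.41320487]), 'wrist_torque': array([-0.01356771, -0.01498994,  0.07084516]), 'opening': 0.9980414653955567}
scene 425.4875082600473 425.4875082600473 324.97959600129224 196.66202172899816 [0.03665828 0.         0.         0.         0.        ] [[ 0.82600812  0.56338576 -0.0175233 ]
 [ 0.44336603 -0.66860945 -0.59698239]
 [-0.34804762  0.48534307 -0.80206294]] [-0.41027282 -0.24082707  1.53393829]
top 362.30629641789295 362.30629641789295 308.9458819299883 196.35198662910562 [-0.02866943  0.          0.          0.          0.        ] [[ 2.69483704e-02 -9.99636827e-01  1.43326337e-05]
 [-9.90982445e-01 -2.67169468e-02 -1.31301175e-01]
 [ 1.31253873e-01  3.52414931e-03 -9.91342525e-01]] [-0.09185228  0.55301949  0.95750767]
wrist 291.77061194251235 291.77061194251235 322.1072725894382 200.0978720614334 [-0.00204912  0.          0.          0.          0.        ] [[ 0.25001934  0.96824028 -0.00104825]
 [ 0.92501205 -0.23853677  0.29572438]
 [ 0.28608221 -0.07490645 -0.95527273]] [-0.67404075 -0.03642859  0.3797117 ]
```

View pics/scene0.png

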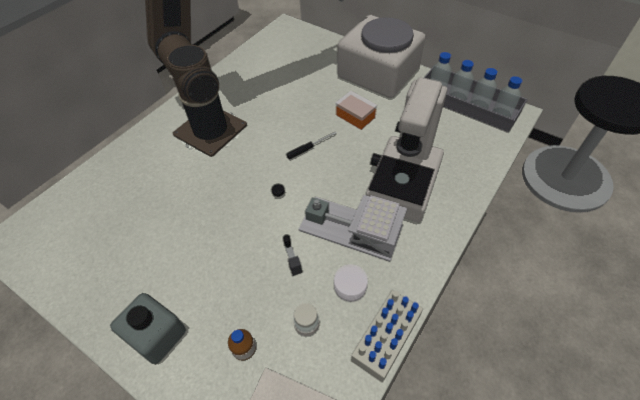

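View pics/top0.png

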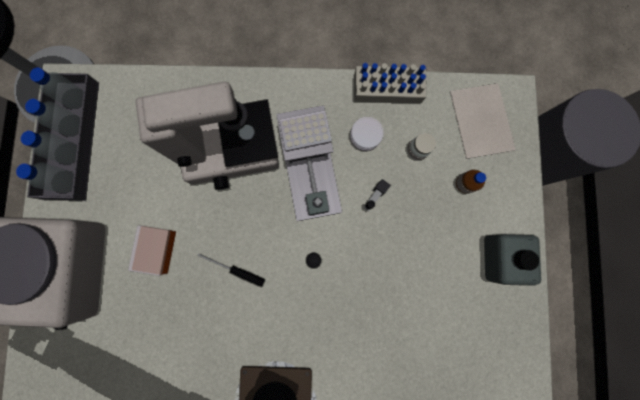

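View pics/wrist0.png

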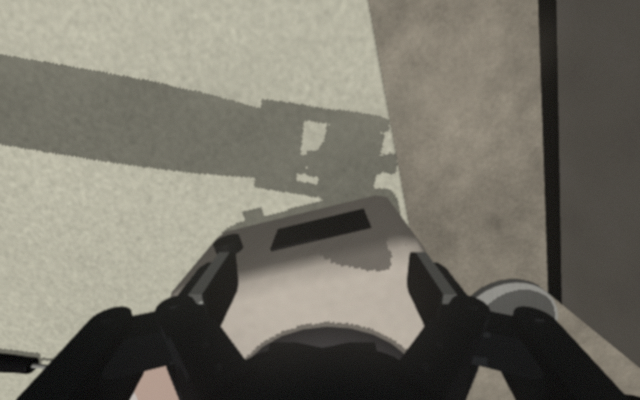

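The scene shows the jack at about (355,225), with its gearbox at (317,208) and the imager at (400,185). The crank is at (292,255), with its hub at (296,266) and its grip at (287,241). In the top view the hub is at (383,187), the grip at (370,205) and the drive at (317,203).

```bash
cat > h.py <<'E'
import numpy as np, cv2
def undist(r,px):
    K=np.array([[r["fx"],0,r["cx"]],[0,r["fy"],r["cy"]],[0,0,1]])
    return cv2.undistortPoints(np.asarray(px,float).reshape(-1,1,2),K,np.asarray(r["D"])).reshape(-1,2)
def cloud(r):
    H,W=r["z_map"].shape
    u,v=np.meshgrid(np.arange(W),np.arange(H))
    n=undist(r,np.stack([u.ravel(),v.ravel()],1))
    z=r["z_map"].ravel().astype(float)
    X=np.c_[n*z[:,None],z]
    P=(X-r["t"])@r["R"]
    P[z<=0]=np.nan
    return P.reshape(H,W,3)
def ray_at_z(r,px,zw):
    n=undist(r,px); d=np.c_[n,np.ones(len(n))]@r["R"]; C=-r["R"].T@r["t"]
    return C+d*((zw-C[2])/d[:,2])[:,None]
def proj(r,P):
    K=np.array([[r["fx"],0,r["cx"]],[0,r["fy"],r["cy"]],[0,0,1]])
    rv,_=cv2.Rodrigues(r["R"]); p,_=cv2.projectPoints(np.asarray(P,float).reshape(-1,1,3),rv,np.asarray(r["t"],float),K,np.asarray(r["D"])); return p.reshape(-1,2)
E
python3 - <<'E'
from plant import *
from h import *
import pickle
d=pickle.load(open("d0.pkl","rb"))
for c in ["top","scene"]:
    r=d[c]; P=cloud(r)
    print(c,"C",-r["R"].T@r["t"])
    for q in ["crank","crank_grip","drive_seat","jack","platform_top","stage_top","well_plate","imager"]:
        for o in cut_out(c,q)[:2]:
            m=o["pixels"]; p=P[m]; p=p[~np.isnan(p[:,0])]
            print(c,q,round(o["conf"],2),np.round(o["box"]),m.sum(), "min",np.round(p.min(0),3),"max",np.round(p.max(0),3),"med",np.round(np.median(p,0),3))
for c,pts in [("top",[(383,187),(370,205),(317,203),(200,350)]),("scene",[(296,266),(287,241),(317,208)])]:
    for u,v in pts: print(c,u,v,cloud(d[c])[v,u])
E
```

```text
top C [ 0.42483128 -0.08041832  1.0218315 ]
top crank_grip 0.88 [376. 196.  26.  33.] 353 min [ 0.52  -0.305 -0.003] max [ 0.613 -0.225  0.082] med [ 0.57  -0.262  0.048]
top crank_grip 0.54 [208. 133. 144. 108.] 10702 min [ 0.568  0.008 -0.003] max [0.865 0.438 0.349] med [0.671 0.158 0.179]
top drive_seat 0.67 [309. 164.  63. 114.] 3607 min [ 0.491 -0.168 -0.004] max [0.816 0.014 0.11 ] med [ 0.61  -0.08   0.014]
top drive_seat 0.4 [422. 144.  30.  23.] 599 min [ 0.672 -0.443 -0.002] max [ 0.756 -0.353  0.08 ] med [ 0.699 -0.379  0.073]
top jack 0.9 [309. 165.  64. 113.] 3522 min [ 0.491 -0.165 -0.004] max [0.83  0.011 0.114] med [ 0.609 -0.082  0.014]
top platform_top 0.95 [305. 135.  55.  53.] 728 min [ 0.642 -0.134  0.004] max [0.814 0.014 0.101] med [ 0.675 -0.061  0.096]
top stage_top 0.96 [208. 134. 144. 110.] 10751 min [ 0.568  0.008 -0.006] max [0.888 0.444 0.349] med [0.671 0.158 0.175]
top stage_top 0.72 [306. 160.  61. 119.] 3472 min [ 0.491 -0.165 -0.002] max [0.792 0.014 0.11 ] med [ 0.608 -0.082  0.014]
top well_plate 0.88 [305. 130.  50.  39.] 1557 min [ 0.664 -0.128
[... 1247 characters left out ...]
 219.  42.  47.] 1313 min [ 0.664 -0.133  0.075] max [0.773 0.028 0.118] med [ 0.72  -0.069  0.112]
scene imager 0.91 [405. 150.  85. 138.] 6322 min [ 0.487 -0.006 -0.007] max [0.807 0.661 0.349] med [0.712 0.117 0.114]
scene imager 0.59 [242. 346.  29.  32.] 682 min [ 0.578 -0.554 -0.004] max [ 0.639 -0.482  0.103] med [ 0.621 -0.528  0.067]
top 383 187 [ 0.58406195 -0.27689005  0.05304392]
top 370 205 [ 0.53142682 -0.23795464  0.07639808]
top 317 203 [ 0.53223034 -0.0985486   0.08289357]
top 200 350 [ 0.13098372  0.20812307 -0.00242609]
scene 296 266 [ 0.59859209 -0.28640106  0.04911779]
scene 287 241 [ 0.54072991 -0.24734068  0.0713841 ]
scene 317 208 [ 0.54115106 -0.10479737  0.06023185]
```

```bash
python3 - <<'E'
import cv2
t=cv2.imread("pics/top0.png"); s=cv2.imread("pics/scene0.png")
a=cv2.resize(t[90:230,200:420],None,fx=3.6,fy=3.6,interpolation=cv2.INTER_CUBIC)
cv2.imwrite("pics/top0z.png",a)
a=cv2.resize(s[150:290,250:450],None,fx=4,fy=4,interpolation=cv2.INTER_CUBIC)
cv2.imwrite("pics/scene0z.png",a)
E
```

```text
(no output)
```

View pics/top0z.png

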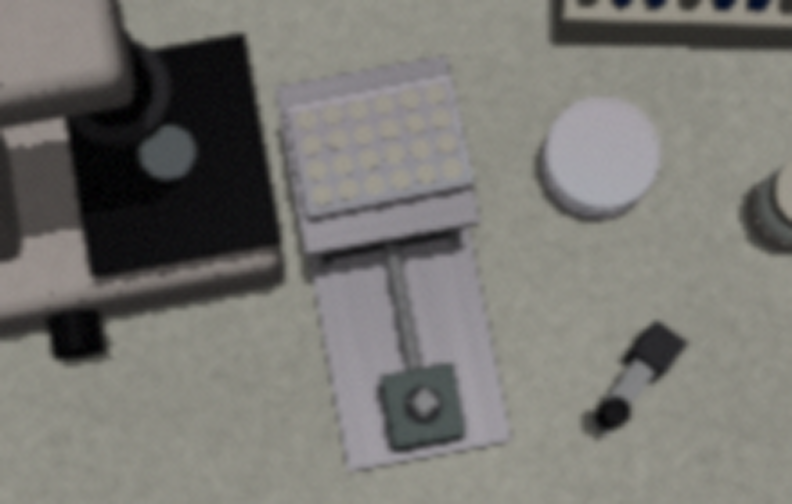

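View pics/scene0z.png

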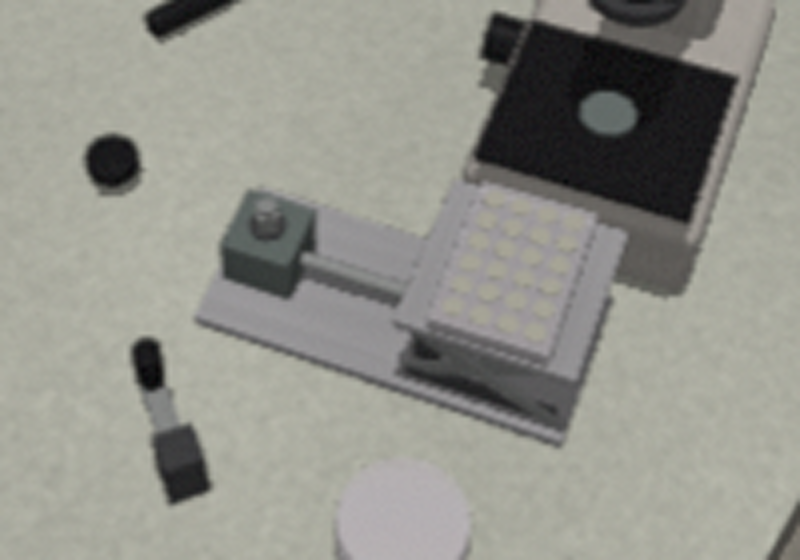

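```bash
python3 - <<'E'
from h import *
import pickle
from scipy.spatial.transform import Rotation as Ro
d=pickle.load(open("d0.pkl","rb"))
r=d["wrist"]; C=-r["R"].T@r["t"]; 
T=Ro.from_quat([1.25558115e-01,9.92085540e-01,-1.15435531e-03,-3.28525011e-04]).as_matrix(); p=np.array([0.16789861,0.65309515,0.22993147])
print(C, "cam in tool",T.T@(C-p)); print("camaxes in tool (cols)",T.T@r["R"].T)
# plane heights
for c in ["top","scene"]:
    P=cloud(d[c]); 
    m=(P[...,2]>.088)&(P[...,2]<.104)&(abs(P[...,0]-.72)<.09)&(abs(P[...,1]+.06)<.08)
    print(c,"plat",m.sum(),np.nanmedian(P[m],0),P[m].min(0),P[m].max(0))
    m=(P[...,2]>.106)&(P[...,2]<.132)&(abs(P[...,0]-.69)<.1)&(P[...,1]>.025)&(P[...,1]<.15)
    print(c,"stage",m.sum(),np.nanmedian(P[m],0),P[m].min(0),P[m].max(0))
    m=(P[...,2]<.03)&(P[...,2]>-.03)&(abs(P[...,0]-.6)<.1)&(P[...,1]<-.2)&(P[...,1]>-.35)
    print(c,"table",np.nanmedian(P[m],0))
    # hub top
    m=(P[...,2]>.04)&(P[...,2]<.06)&(abs(P[...,0]-.59)<.06)&(abs(P[...,1]+.28)<.04)
    print(c,"hubtop",m.sum(),P[m].mean(0),P[m].min(0),P[m].max(0))
    m=(P[...,2]>.068)&(P[...,2]<.09)&(abs(P[...,0]-.54)<.04)&(abs(P[...,1]+.24)<.04)
    print(c,"griptop",m.sum(),P[m].mean(0))
    m=(P[...,2]>.052)&(P[...,2]<.095)&(abs(P[...,0]-.54)<.05)&(abs(P[...,1]+.1)<.05)
    print(c,"gearbox",m.sum(),P[m].mean(0),P[m].min(0),P[m].max(0))
E
```

```text
[0.09359135 0.6723867  0.3727945 ] cam in tool [ 0.07682217 -0.00016778 -0.14283523]
camaxes in tool (cols) [[-9.19377636e-04 -9.55166032e-01 -2.96069258e-01]
 [ 9.99998700e-01 -1.27045695e-03  9.93419187e-04]
 [-1.32502351e-03 -2.96067960e-01  9.55165958e-01]]
top plat 835 [ 0.6766652  -0.05617108  0.09639692] [ 0.64134225 -0.13460257  0.0888677 ] [0.79243753 0.01600757 0.1037039 ]
top stage 2256 [0.68995549 0.07706936 0.11333353] [0.61785928 0.02534462 0.10613667] [0.78987787 0.1498964  0.11888654]
top table [ 6.06874487e-01 -2.76068988e-01  2.23349776e-05]
top hubtop 129 [ 0.58685384 -0.27624105  0.04978678] [ 0.56822532 -0.29667211  0.04277442] [ 0.60660744 -0.25584767  0.05499291]
top griptop 59 [ 0.53387644 -0.23879843  0.0763274 ]
top gearbox 432 [ 0.53613412 -0.09779181  0.06188173] [ 0.50493666 -0.12882046  0.05259426] [ 0.56825131 -0.06627901  0.08856911]
scene plat 734 [ 0.74853123 -0.07597927  0.09604271] [ 0.63988901 -0.13823355  0.08835235] [0.7935198  0.01401968 0.10398692]
scene stage 1801 [0.71093057 0.08646835 0.11291019] [0.61782392 0.02507934 0.10622126] [0.7899461  0.14986882 0.11923026]
scene table [ 6.08108190e-01 -2.86021323e-01 -1.52312290e-04]
scene hubtop 154 [ 0.57956323 -0.27581048  0.04921735] [ 0.53118335 -0.2986617   0.04022434] [ 0.60570696 -0.24160768  0.0590931 ]
scene griptop 51 [ 0.53303856 -0.24318592  0.07580808]
scene gearbox 319 [ 0.53746629 -0.1044971   0.06207921] [ 0.50263507 -0.13246952  0.0521912 ] [ 0.56678005 -0.07049277  0.08957178]
```

{"name": "jog_arm", "arguments": {"commands": "0.029 -0.045 0.008 0 0 -0.02; 0.058 -0.09 0.016 0 0 -0.04; 0.087 -0.135 0.024 0 0 -0.06; 0.116 -0.18 0.032 0 0 -0.08; 0.146 -0.225 0.04 0 0 -0.1; 0.175 -0.27 0.048 0 0 -0.12; 0.204 -0.315 0.055 0 0 -0.14; 0.233 -0.36 0.06 0 0 -0.16; 0.262 -0.404 0.07 0 0 -0.18; 0.266 -0.454 0.07 0 0 -0.2; 0.27 -0.504 0.07 0 0 -0.22; 0.274 -0.554 0.065 0 0 -0.24; 0.278 -0.604 0.06 0 0 -0.26; 0.282 -0.654 0.06 0 0 -0.28; 0.305 -0.7 0.05 0 0 -0.3; 0.328 -0.747 0.03 0 0 -0.32; 0.351 -0.793 0.01 0 0 -0.34; 0.374 -0.84 0 0 0 -0.36; 0.397 -0.886 -0.01 0 0 -0.377; 0.419 -0.932 -0.03 0 0 -0.377", "gripper": 100}}

```text
time: 3.45
eef_pos: [0.5884, -0.2803, 0.2021]
tcp_rot: [0.309, 0.951, -0.0, 0.001]
contact_force: [-0.2, 0.3, 0.6]
opening: 1.003
```

```bash
cat > look.py <<'E'
import sys,pickle,cv2
from plant import *
cam,name=sys.argv[1:3]
r=vision.read_camera(cam); pickle.dump(r,open(name+".pkl","wb"))
im=r["frame"][:,:,::-1]
if len(sys.argv)>3:
    x0,x1,y0,y1=map(int,sys.argv[3].split(",")); s=min(800/(x1-x0),600/(y1-y0)); im=cv2.resize(im[y0:y1,x0:x1],None,fx=s,fy=s,interpolation=cv2.INTER_CUBIC)
cv2.imwrite(f"pics/{name}.png",im)
s=get_state(); print(s["time"],s["eef_pos"],s["tcp_rot"],s["contact_force"],s["qpos"])
E
python3 look.py wrist w1
```

```text
3.5 [ 0.58822905 -0.2850119   0.19666961] [ 3.10888566e-01  9.50445627e-01 -1.07048287e-03 -5.14183844e-04] [-0.07496913 -2.3352265  -2.58010669] [-0.60527222  0.2687821   1.6629012  -0.00250643  1.21028562 -1.54292792]
```

View pics/w1.png

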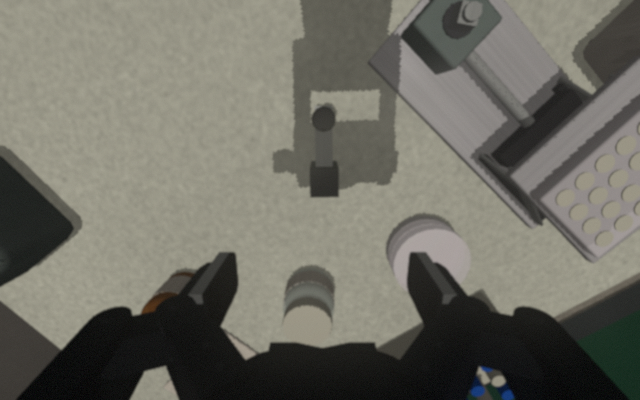

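The wrist view shows the crank lined up with the tool, with its hub at (324,180) and its grip at (323,118). The gearbox and drive are at (465,20).

```bash
python3 look.py wrist w2; python3 - <<'E'
from h import *
import pickle
r=pickle.load(open("w2.pkl","rb")); P=cloud(r)
def rg(m): return P[m]
m=(abs(P[...,0]-.588)<.04)&(abs(P[...,1]+.28)<.04)&(P[...,2]>.044)&(P[...,2]<.058)
p=P[m]; rect=cv2.minAreaRect(p[:,:2].astype(np.float32)*1000); print(m.sum(),"hub rect",rect,np.median(p,0))
m=(abs(P[...,0]-.534)<.04)&(abs(P[...,1]+.24)<.04)&(P[...,2]>.07)&(P[...,2]<.09)
p=P[m];print("grip",m.sum(),p.mean(0),cv2.minEnclosingCircle(p[:,:2].astype(np.float32)*1000))
m=(P[...,2]<.02)&(abs(P[...,0]-.6)<.08)&(P[...,1]<-.22); print("table",np.median(P[m],0))
# from mask hub edges at known height: image-based
g=cv2.cvtColor(r["frame"],cv2.COLOR_RGB2GRAY)
cv2.imwrite("pics/w2z.png",cv2.resize(g[90:220,250:400],None,fx=4.5,fy=4.5,interpolation=cv2.INTER_CUBIC))
E
```

```text
3.55 [ 0.5867021  -0.28177646  0.1969051 ] [ 3.11005107e-01  9.50404896e-01  2.59023363e-04 -2.50804137e-03] [0.09844535 0.70599445 0.09385952] [-6.03037055e-01  2.64949964e-01  1.66713966e+00 -9.83812412e-04
  1.21446095e+00 -1.54098502e+00]
872 hub rect ((586.5966796875, -276.6895751953125), (29.8403263092041, 29.93061065673828), 54.33208084106445) [ 0.58592673 -0.27628488  0.05019489]
grip 498 [ 0.53367455 -0.2393603   0.07702027] ((533.8328857421875, -239.38890075683594), 10.924211502075195)
table [ 5.77462948e-01 -3.94738624e-01  1.14872122e-05]
```

View pics/w2z.png

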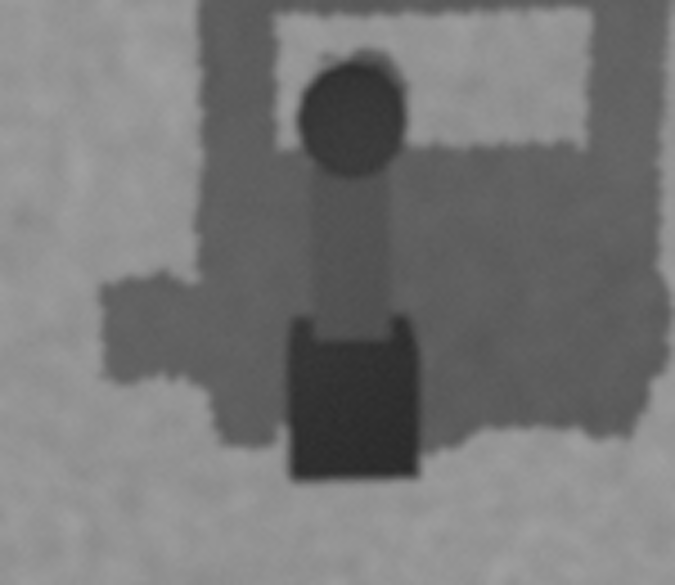

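{"name": "jog_arm", "arguments": {"commands": "0 0.001 -0.035 0 0 0.008; 0 0.001 -0.07 0 0 0.008; 0 0.001 -0.105 0 0 0.008; 0 0.001 -0.14 0 0 0.008; 0 0.001 -0.165 0 0 0.008; 0 0.001 -0.181 0 0 0.008; 0 0.001 -0.181 0 0 0.008; 0 0.001 -0.181 0 0 0.008"}}

```text
time: 4.55
eef_pos: [0.588, -0.2777, 0.0219]
tcp_rot: [0.305, 0.952, -0.0, 0.001]
contact_force: [-0.2, -0.1, 0.6]
opening: 1.0
```

```bash
python3 look.py wrist w3
```

```text
4.6 [ 0.58816517 -0.27784698  0.02207441] [ 3.05364025e-01  9.52234618e-01 -4.00115056e-04  1.37261686e-03] [-0.21877041 -0.28410703 -0.77420376] [-5.97067842e-01  4.67898382e-01  1.75615883e+00  1.12167532e-05
  9.14675968e-01 -1.54722896e+00]
```

View pics/w3.png

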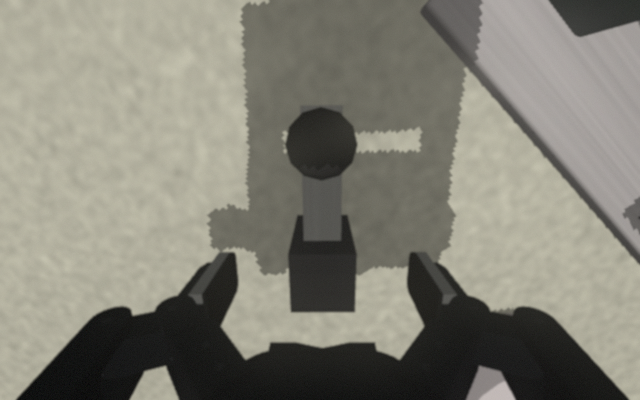

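The hub is at (322,280), centred between the fingers at about (222,280) and (424,280).

{"name": "jog_arm", "arguments": {"commands": "0 0 0 0 0 0; 0 0 0 0 0 0; 0 0 0 0 0 0; 0 0 0 0 0 0; 0 0 0 0 0 0; 0 0 0 0 0 0", "gripper": 0, "grip_force": 50}}

```text
time: 5.35
eef_pos: [0.5875, -0.2775, 0.0208]
tcp_rot: [0.305, 0.952, -0.0, 0.0]
contact_force: [1.4, 0.3, 2.6]
opening: 0.343
```

```bash
python3 look.py wrist w4
```

```text
5.4 [ 0.58745612 -0.27746953  0.02073203] [ 3.05447259e-01  9.52208912e-01 -9.19930155e-05  3.89508988e-04] [-0.03700388 -0.13468903  2.67284277] [-5.97216219e-01  4.69340172e-01  1.75710108e+00  5.54271068e-05
  9.14352155e-01 -1.54723010e+00]
```

View pics/w4.png

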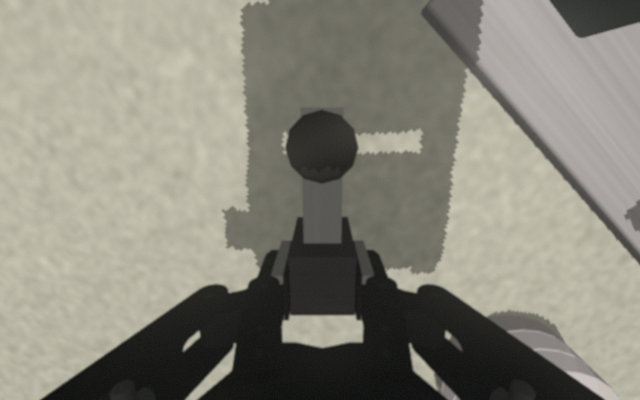

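{"name": "jog_arm", "arguments": {"commands": "0 0 0.02 0 0 0; 0 0 0.045 0 0 0; 0 0 0.075 0 0 0; -0.01 0.01 0.11 0 0 0; -0.03 0.025 0.14 0 0 0; -0.055 0.05 0.16 0 0 0; -0.07 0.065 0.18 0 0 0; -0.08 0.074 0.18 0 0 0; -0.08 0.074 0.18 0 0 0; -0.08 0.074 0.18 0 0 0"}}

```text
time: 6.65
eef_pos: [0.5069, -0.2034, 0.1992]
tcp_rot: [0.306, 0.952, 0.0, -0.001]
contact_force: [0.2, 0.2, -1.9]
opening: 0.342
```

```bash
python3 look.py wrist w5
```

```text
6.7 [ 0.50704696 -0.20355465  0.19921254] [ 3.05610911e-01  9.52156144e-01  1.59493293e-04 -7.89200957e-04] [ 0.40682621  0.19883154 -3.3224101 ] [-5.67449998e-01  3.32584107e-02  1.92338562e+00 -9.97529746e-05
  1.18655628e+00 -1.51704871e+00]
```

View pics/w5.png

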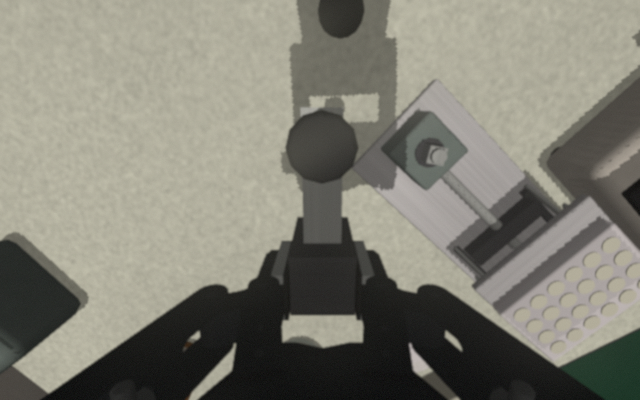

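The crank is held, and the drive is at (432,152). Next I measure it in more detail.

```bash
python3 - <<'E'
from h import *
import pickle
r=pickle.load(open("w5.pkl","rb")); P=cloud(r)
im=r["frame"][:,:,::-1]
a=im[110:195,380:480]
cv2.imwrite("pics/w5z.png",cv2.resize(a,None,fx=7,fy=7,interpolation=cv2.INTER_CUBIC))
near=(abs(P[...,0]-.535)<.05)&(abs(P[...,1]+.1)<.05)
for lo,hi in [(.055,.065),(.074,.092),(.083,.092)]:
    m=near&(P[...,2]>lo)&(P[...,2]<hi); p=P[m]
    print(lo,m.sum(),p.mean(0),cv2.minAreaRect(p[:,:2].astype(np.float32)*1000))
m=near&(P[...,2]>.07)
for v,u in zip(*np.where(m)): pass
print(np.round(P[140:166,420:450,2][::2,::2]*1000).astype(int))
E
```

```text
0.055 2903 [ 0.53359402 -0.09880961  0.06027308] ((535.9620361328125, -98.07514190673828), (56.00553512573242, 56.09080505371094), 11.639825820922852)
0.074 378 [ 0.53440951 -0.09931731  0.08316074] ((536.0413818359375, -98.26029968261719), (16.399349212646484, 16.105485916137695), 45.32033157348633)
0.083 206 [ 0.53564764 -0.09836949  0.08617576] ((536.057373046875, -98.1051025390625), (13.65302848815918, 13.143683433532715), 28.935070037841797)
[[                  60                   59                   61
                    62                   63                   63
                    63                   63                   62
                    63                   61                   60
                    61                   59                   60]
 [                  61                   61                   62
                    62                   63                   60
                    62                   62                   62
                    62                   62                   59
                    61                   60                   6
[... 2950 characters left out ...]
       63                   61                   63
                    79                   81                   81
                    81                   87                   87
                    86                   86 -9223372036854775808
                    86                   60                   59]
 [                  63                   63                   63
                    63                   63                   63
                    80                   80                   80
                    86                   86                   81
                    60                   59                   60]]<stdin>:13: RuntimeWarning: invalid value encountered in cast
```

View pics/w5z.png

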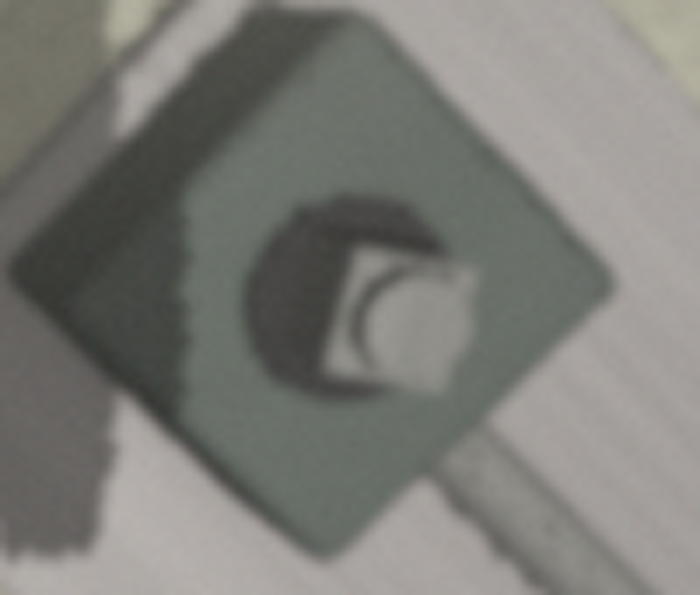

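```bash
python3 look.py wrist w6; python3 - <<'E'
from h import *
import pickle
for n in ["w5","w6"]:
    r=pickle.load(open(n+".pkl","rb")); P=cloud(r)
    near=(abs(P[...,0]-.5065)<.03)&(abs(P[...,1]+.203)<.03)
    for lo,hi in [(.222,.24)]:
        m=near&(P[...,2]>lo)&(P[...,2]<hi); m[:,:292]=0; m[:,354:]=0; m[:255]=0; m[316:]=0
        p=P[m]; print("hub",m.sum(),np.median(p,0),p.mean(0),cv2.minAreaRect(p[:,:2].astype(np.float32)*1000))
    m=(abs(P[...,0]-.46)<.04)&(abs(P[...,1]+.165)<.04)&(P[...,2]>.24)&(P[...,2]<.275)
    p=P[m]; print("grip",m.sum(),p.mean(0),cv2.minEnclosingCircle(p[:,:2].astype(np.float32)*1000))
    near=(abs(P[...,0]-.535)<.05)&(abs(P[...,1]+.1)<.05)
    m=near&(P[...,2]>.0785)&(P[...,2]<.09); p=P[m]; print("sq",cv2.minAreaRect(p[:,:2].astype(np.float32)*1000))
    m=near&(P[...,2]>.055)&(P[...,2]<.0645); p=P[m]; print("box",cv2.minAreaRect(p[:,:2].astype(np.float32)*1000))
E
```

```text
6.75 [ 0.50711926 -0.20359918  0.19930065] [ 3.05612096e-01  9.52155779e-01  1.59400882e-04 -7.70755154e-04] [-0.107539    0.42811091 -2.91414901] [-5.67451835e-01  3.33391526e-02  1.92313401e+00 -8.98322662e-05
  1.18669142e+00 -1.51705180e+00]
hub 3767 [ 0.50517629 -0.20275117  0.22855217] [ 0.50534839 -0.20280744  0.22852708] ((506.0702209472656, -203.21868896484375), (28.307682037353516, 31.298927307128906), 54.097068786621094)
grip 4527 [ 0.45705243 -0.16895243  0.25733104] ((470.24884033203125, -180.67869567871094), 33.544498443603516)
sq ((536.080810546875, -98.18187713623047), (16.296100616455078, 16.12100601196289), 45.815452575683594)
box ((535.9620361328125, -98.07514190673828), (56.00553512573242, 56.09080505371094), 11.639825820922852)
hub 3768 [ 0.50531569 -0.20281345  0.22861132] [ 0.50549498 -0.20292151  0.22857308] ((506.2684326171875, -203.42724609375), (28.317312240600586, 31.457609176635742), 54.19801330566406)
grip 4488 [ 0.4569085  -0.16886226  0.25727706] ((470.12005615234375, -181.17335510253906), 33.58004379272461)
sq ((536.1932373046875, -98.12654876708984), (16.938491821289062, 16.03890609741211), 44.33701705932617)
box ((535.8914794921875, -98.14474487304688), (55.833770751953125, 56.080284118652344), 11.854218482971191)
```

{"name": "jog_arm", "arguments": {"commands": "0.008 0.03 0 0 0 -0.04; 0.016 0.06 0 0 0 -0.08; 0.024 0.085 0 0 0 -0.12; 0.03 0.104 0 0 0 -0.16; 0.03 0.104 -0.02 0 0 -0.16; 0.03 0.104 -0.05 0 0 -0.16; 0.03 0.104 -0.07 0 0 -0.16; 0.03 0.104 -0.08 0 0 -0.16; 0.03 0.104 -0.08 0 0 -0.16; 0.03 0.104 -0.08 0 0 -0.16"}}

```text
time: 8.0
eef_pos: [0.538, -0.0997, 0.1214]
tcp_rot: [0.381, 0.925, 0.0, 0.001]
contact_force: [0.7, 0.4, -2.2]
opening: 0.344
```

```bash
python3 look.py wrist w7; python3 look.py scene s7 250,410,160,280
```

```text
8.05 [ 0.53802693 -0.09967921  0.12153817] [3.80597687e-01 9.24740044e-01 2.11763714e-05 1.11825251e-03] [ 0.3293893  -0.03516877 -3.24015681] [-3.68648431e-01  1.24211176e-01  1.98043189e+00 -7.44043792e-06
  1.03471269e+00 -1.15855537e+00]
8.1 [ 0.53796877 -0.09963701  0.12157566] [3.80583115e-01 9.24746003e-01 1.26222917e-05 1.14960944e-03] [ 0.28475644  0.4077343  -3.16433143] [-3.68605603e-01  1.23990678e-01  1.98059982e+00 -2.89978033e-05
  1.03470294e+00 -1.15853304e+00]
```

View pics/w7.png

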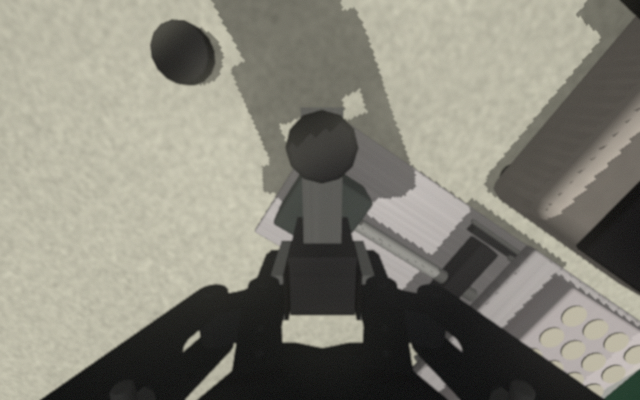

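View pics/s7.png

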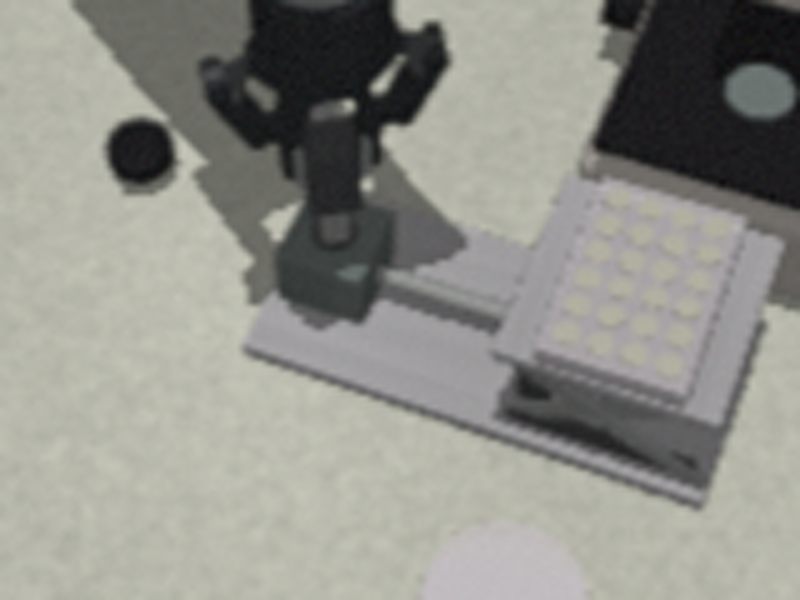

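```bash
python3 - <<'E'
from h import *
import pickle
r=pickle.load(open("w7.pkl","rb")); P=cloud(r)
m=(P[...,2]>.142)&(P[...,2]<.162); m[:,:286]=0; m[:,358:]=0; m[:250]=0; m[318:]=0
p=P[m]; print("hub",m.sum(),np.median(p,0),cv2.minAreaRect(p[:,:2].astype(np.float32)*1000))
for n in ["w5","w7"]:
    r=pickle.load(open(n+".pkl","rb")); P=cloud(r)
    m=np.zeros(P.shape[:2],bool); m[110:182,288:357]=1
    zt=np.nanmax(np.where(m&(P[...,2]<.27),P[...,2],0)); zt=np.nanpercentile(P[...,2][m],60); 
    mm=m&(abs(P[...,2]-zt)<.006); p=P[mm]
    print(n,zt,mm.sum(),p[:,:2].mean(0),cv2.minEnclosingCircle(p[:,:2].astype(np.float32)*1000))
r=pickle.load(open("w7.pkl","rb")); P=cloud(r)
m=(P[...,2]>.055)&(P[...,2]<.0645)&(abs(P[...,0]-.53)<.06)&(abs(P[...,1]+.1)<.06); p=P[m]
# gearbox outline extreme edges: jack frame at 11.7deg
a=np.deg2rad(11.7); R=np.array([[np.cos(a),np.sin(a)],[-np.sin(a),np.cos(a)]])
q=(p[:,:2]-[.536,-.0981])@R.T; print("box extents",m.sum(),np.percentile(q,[0.2,99.8],axis=0))
E
```

```text
hub 4708 [ 0.5351092  -0.09840302  0.1507383 ] ((536.9613037109375, -99.90435791015625), (32.921302795410156, 31.56389617919922), 46.002132415771484)
w5 0.2555739394634768 3988 [ 0.45273027 -0.16542056] ((453.166259765625, -165.82383728027344), 10.938497543334961)
w7 0.17752702579543825 3991 [ 0.49031966 -0.05365863] ((490.7573547363281, -53.92609405517578), 10.95058536529541)
box extents 1735 [[-0.02787085 -0.02707792]
 [ 0.02769094  0.02809129]]
```

{"name": "jog_arm", "arguments": {"commands": "-0.001 0.0015 -0.006 0 0 0; -0.001 0.0015 -0.011 0 0 0; -0.001 0.0015 -0.014 0 0 0; -0.001 0.0015 -0.016 0 0 0; -0.001 0.0015 -0.018 0 0 0; -0.001 0.0015 -0.018 0 0 0"}}

```text
time: 8.85
eef_pos: [0.5361, -0.0978, 0.1022]
tcp_rot: [0.381, 0.925, -0.0, -0.0]
contact_force: [-0.1, 0.6, -3.2]
opening: 0.338
```

```bash
python3 look.py wrist w8; cat > grip.py <<'E'
import sys,pickle
from h import *
r=pickle.load(open(sys.argv[1]+".pkl","rb")); P=cloud(r)
m=np.zeros(P.shape[:2],bool); m[110:182,288:357]=1
zt=np.nanpercentile(P[...,2][m],60); mm=m&(abs(P[...,2]-zt)<.006); p=P[mm]
c=np.array(cv2.minEnclosingCircle(p[:,:2].astype(np.float32)*1000)[0])/1000
a=np.deg2rad(float(sys.argv[2])); print("grip",c,zt,"hub",c-.065*np.array([np.cos(a),np.sin(a)]))
E
python3 grip.py w8 135.3
```

```text
8.9 [ 0.53616273 -0.09779736  0.10231682] [ 3.80545981e-01  9.24762000e-01 -2.77926628e-06 -6.48312865e-06] [ 0.52742701 -0.03544221 -1.83996586] [-3.66625294e-01  1.47547512e-01  1.99449662e+00 -6.23952030e-06
  9.99561618e-01 -1.15664499e+00]
grip [ 0.48901031 -0.05229346] 0.1585037600292453 hub [ 0.53521228 -0.09801412]
```

{"name": "jog_arm", "arguments": {"commands": "0.0006 -0.0003 -0.002 0 0 0; 0.0006 -0.0003 -0.004 0 0 0; 0.0006 -0.0003 -0.005 0 0 0; 0.0006 -0.0003 -0.005 0 0 0"}}

```text
time: 9.4
eef_pos: [0.5366, -0.098, 0.0971]
tcp_rot: [0.381, 0.925, -0.0, -0.0]
contact_force: [-0.8, 0.7, -2.4]
opening: 0.346
```

{"name": "jog_arm", "arguments": {"commands": "0 0 -0.002 0 0 0; 0 0 -0.004 0 0 0; 0 0 -0.006 0 0 0; 0 0 -0.008 0 0 0; 0 0 -0.008 0 0 0"}}

```text
time: 10.02
eef_pos: [0.5366, -0.098, 0.089]
tcp_rot: [0.381, 0.925, -0.0, -0.0]
contact_force: [-0.2, -0.0, -1.5]
opening: 0.345
```

{"name": "jog_arm", "arguments": {"commands": "0 0 -0.002 0 0 0; 0 0 -0.004 0 0 0; 0 0 -0.0055 0 0 0; 0 0 -0.0055 0 0 0"}}

```text
time: 10.52
eef_pos: [0.5366, -0.0981, 0.0836]
tcp_rot: [0.381, 0.925, -0.0, -0.0]
contact_force: [-0.3, 0.3, -3.4]
opening: 0.344
```

{"name": "jog_arm", "arguments": {"commands": "0 0 -0.0005 0 0 0; 0 0 -0.001 0 0 0; 0 0 -0.001 0 0 0"}}

```text
time: 10.9
eef_pos: [0.5367, -0.0981, 0.0828]
tcp_rot: [0.381, 0.925, -0.0, -0.0]
contact_force: [-0.2, 0.6, -3.5]
opening: 0.341
```

{"name": "jog_arm", "arguments": {"commands": "0 0 0 0 0 0; 0 0 0 0 0 0; 0 0 0 0 0 0; 0 0 0 0 0 0", "gripper": 80}}

```text
time: 11.4
eef_pos: [0.5369, -0.0981, 0.0831]
tcp_rot: [0.381, 0.925, 0.0, 0.0]
contact_force: [0.0, -0.7, 0.4]
opening: 0.801
```

```bash
python3 look.py wrist w9; python3 grip.py w9 135.3;python3 look.py scene s9 250,410,160,280;  python3 - <<'E'
from h import *
import pickle
r=pickle.load(open("w9.pkl","rb")); P=cloud(r)
m=(P[...,2]>.106)&(P[...,2]<.118)&(abs(P[...,0]-.536)<.03)&(abs(P[...,1]+.098)<.03)
m[:,:286]=0; m[:,358:]=0
p=P[m]; print("hub",m.sum(),np.median(p,0),cv2.minAreaRect(p[:,:2].astype(np.float32)*1000))
E
```

```text
11.45 [ 0.53684384 -0.09812836  0.08296537] [3.80566415e-01 9.24753581e-01 3.68685254e-06 1.31628967e-04] [0.41867391 0.34984632 0.78325689] [-3.66749175e-01  1.77523587e-01  2.00157109e+00  1.39390380e-06
  9.62234614e-01 -1.15672885e+00]
grip [ 0.4895582  -0.05252922] 0.13891466375459474 hub [ 0.53576016 -0.09824988]
11.5 [ 0.53679    -0.09811658  0.08291419] [ 3.80559043e-01  9.24756621e-01 -8.68382525e-07  7.60061305e-05] [-0.5094004  -0.14255616  0.13071505] [-3.66761657e-01  1.77544772e-01  2.00165802e+00 -6.49549400e-06
  9.62237929e-01 -1.15675277e+00]
hub 4288 [ 0.53440137 -0.09668403  0.11205572] ((535.9115600585938, -98.1529541015625), (30.206298828125, 31.610313415527344), 45.80292510986328)
```

View pics/w9.png

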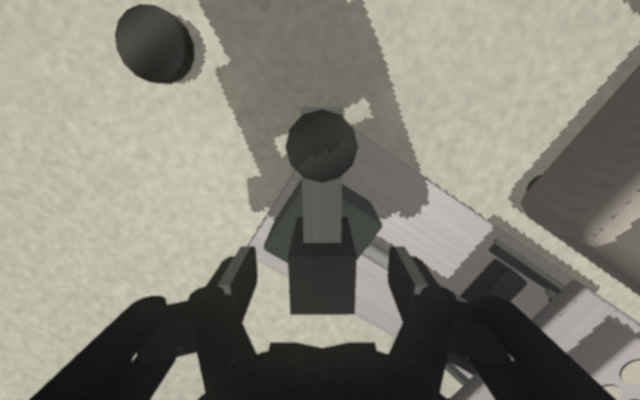

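View pics/s9.png

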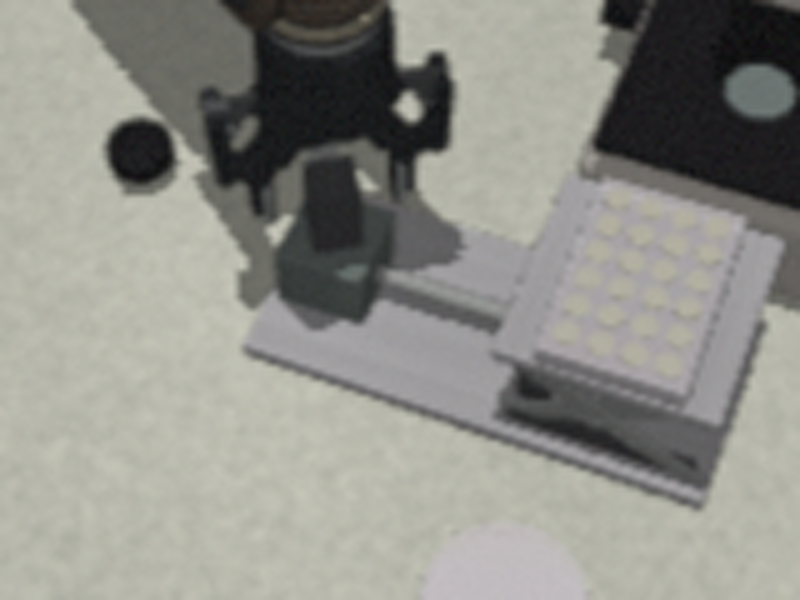

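The crank is home: its hub top is at z 0.112, so the underside is at 0.062, and it sits at (0.536,-0.098). I re-centre the tool, close, and wind clockwise by turning the hub.

{"name": "jog_arm", "arguments": {"commands": "-0.0005 0 0.001 0 0 0; -0.001 0 0.001 0 0 0; -0.001 0 0.001 0 0 0; -0.001 0 0.001 0 0 0; -0.001 0 0.001 0 0 0; -0.001 0 0.001 0 0 0", "gripper": 0, "grip_force": 40}}

```text
time: 12.25
eef_pos: [0.5358, -0.0982, 0.0841]
tcp_rot: [0.381, 0.925, -0.0, -0.0]
contact_force: [-1.9, 0.8, 3.8]
opening: 0.341
```

{"name": "jog_arm", "arguments": {"commands": "0 0 0 0 0 -0.05; 0 0 0 0 0 -0.12; 0 0 0 0 0 -0.22; 0 0 0 0 0 -0.32; 0 0 0 0 0 -0.42; 0 0 0 0 0 -0.5; 0 0 0 0 0 -0.5"}}

```text
time: 13.12
eef_pos: [0.5365, -0.0976, 0.0841]
tcp_rot: [0.597, 0.802, 0.001, 0.001]
contact_force: [1.6, 2.8, 1.0]
opening: 0.343
```

{"name": "jog_arm", "arguments": {"commands": "0 0 0 0 0 -0.08; 0 0 0 0 0 -0.22; 0 0 0 0 0 -0.36; 0 0 0 0 0 -0.5; 0 0 0 0 0 -0.64; 0 0 0 0 0 -0.78; 0 0 0 0 0 -0.92; 0 0 0 0 0 -1.06; 0 0 0 0 0 -1.2; 0 0 0 0 0 -1.34; 0 0 0 0 0 -1.48; 0 0 0 0 0 -1.62; 0 0 0 0 0 -1.76; 0 0 0 0 0 -1.9; 0 0 0 0 0 -2.04; 0 0 0 0 0 -2.18; 0 0 0 0 0 -2.32; 0 0 0 0 0 -2.46; 0 0 0 0 0 -2.6; 0 0 0 0 0 -2.6"}}

```text
time: 15.62
eef_pos: [0.5375, -0.099, 0.0841]
tcp_rot: [0.933, -0.361, 0.003, 0.0]
contact_force: [5.7, -1.4, -3.2]
opening: 0.344
```

```bash
python3 look.py scene s10 250,450,140,290; python3 look.py top t10; cat > lev.py <<'E'
import sys,pickle
from h import *
for n in sys.argv[1:]:
    P=cloud(pickle.load(open(n+".pkl","rb")))
    # jack frame
    a=np.deg2rad(11.7); ex=np.array([np.cos(a),np.sin(a)]); ey=np.array([-np.sin(a),np.cos(a)])
    o=np.array([.536,-.0981])+.185*ex
    q=P[...,:2]-o; x=q@ex; y=q@ey
    z=P[...,2]
    m=(abs(x)<.061)&(abs(x)>.048)&(abs(y)<.06)&(z>.085)&(z<.135)
    zz=z[m]
    s=(x>-.05)&(x<.06)&(y>.09)&(y<.19)&(z>.1)&(z<.13)
    w=(abs(x)<.035)&(abs(y)<.05)&(z>.1)&(z<.15)
    t=(z<.02)&(z>-.02)&(y<-.09)&(abs(x)<.15)
    for nm,mm in [("plat-",m&(x<0)),("plat+",m&(x>0)),("stage",s),("plate",w),("table",t)]:
        if mm.sum()>5: print(n,nm,mm.sum(),np.round(np.median(z[mm])*1000,2),np.round(z[mm].std()*1000,2), np.round(P[mm].mean(0),3))
E
python3 lev.py s10 t10; cat >/dev/null; python3 - <<'E'
import pickle
d=pickle.load(open("d0.pkl","rb"))
for c in d: pickle.dump(d[c],open(f"i_{c}.pkl","wb"))
E
python3 lev.py i_scene i_top
```

```text
15.675 [ 0.5375336  -0.09897801  0.08413043] [ 9.32873614e-01 -3.60192018e-01  2.92021820e-03  4.50471747e-05] [ 4.78307467 -1.84349695 -2.60086303] [-3.67720761e-01  1.74671887e-01  2.00237323e+00 -1.15463634e-04
  9.58707161e-01  1.94009237e+00]
15.725 [ 0.53752503 -0.09896636  0.0841203 ] [ 9.32876940e-01 -3.60183563e-01  2.90100024e-03  2.83368997e-05] [ 5.27547002 -1.03327669 -2.28947496] [-3.67721815e-01  1.74681623e-01  2.00238381e+00 -7.45215717e-05
  9.58725253e-01  1.94004971e+00]
s10 plat- 168 103.6 1.91 [ 0.664 -0.073  0.104]
s10 plat+ 176 103.61 1.81 [ 0.771 -0.051  0.104]
s10 stage 1014 113.02 1.95 [0.695 0.076 0.113]
s10 plate 786 120.13 1.9 [ 0.718 -0.062  0.12 ]
s10 table 13088 -0.34 2.83 [ 0.759 -0.379 -0.   ]
t10 plat- 222 103.86 1.64 [ 0.664 -0.071  0.104]
t10 plat+ 185 104.1 1.77 [ 0.771 -0.046  0.104]
t10 stage 1413 113.41 1.6 [0.689 0.073 0.113]
t10 plate 1017 120.38 1.69 [ 0.717 -0.061  0.12 ]
t10 table 16074 0.75 2.9 [ 0.782 -0.457  0.001]
i_scene plat- 161 96.17 1.91 [ 0.664 -0.074  0.096]
i_scene plat+ 180 96.37 1.8 [ 0.771 -0.052  0.096]
i_scene stage 1017 112.96 1.92 [0.694 0.076 0.113]
i_scene plate 779 112.85 1.86 [ 0.718 -0.062  0.113]
i_scene table 13075 -0.37 2.83 [ 0.759 -0.379 -0.   ]
i_top plat- 223 96.61 1.54 [ 0.664 -0.071  0.097]
i_top plat+ 183 96.55 1.52 [ 0.771 -0.046  0.097]
i_top stage 1424 113.42 1.58 [0.689 0.073 0.113]
i_top plate 1006 113.12 1.75 [ 0.717 -0.061  0.113]
i_top table 16186 0.71 2.9 [ 0.781 -0.455  0.001]
```

View pics/s10.png

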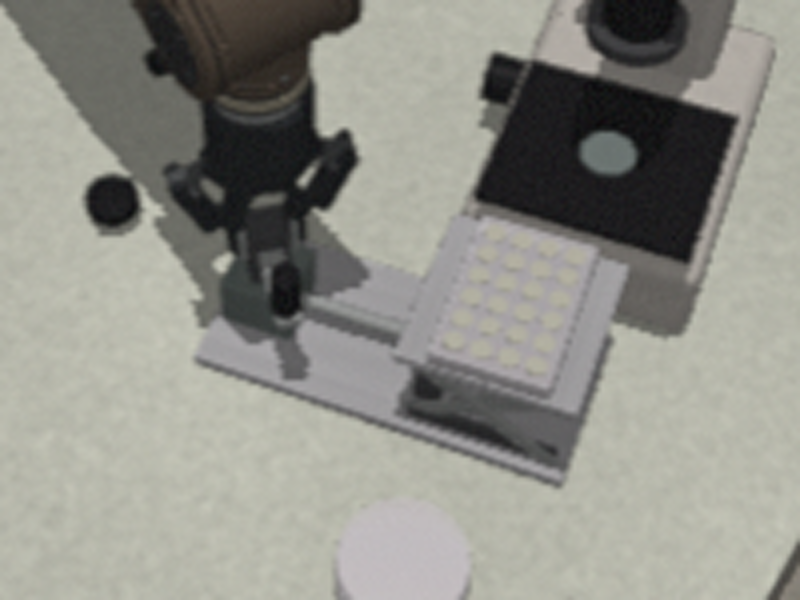

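{"name": "jog_arm", "arguments": {"commands": "0 0 0 0 0 -0.1; 0 0 0 0 0 -0.22; 0 0 0 0 0 -0.34; 0 0 0 0 0 -0.46; 0 0 0 0 0 -0.58; 0 0 0 0 0 -0.68; 0 0 0 0 0 -0.75; 0 0 0 0 0 -0.75"}}

```text
time: 16.73
eef_pos: [0.537, -0.0993, 0.0841]
tcp_rot: [0.736, -0.677, 0.002, -0.0]
contact_force: [4.7, -3.7, -2.0]
opening: 0.343
```

```bash
python3 look.py scene s11; python3 look.py top t11;python3 lev.py s11 t11
```

```text
16.775 [ 0.53698636 -0.09931749  0.08412476] [ 7.36454148e-01 -6.76483318e-01  2.35486746e-03 -2.51206408e-04] [ 4.84471278 -3.12406707 -2.29355518] [-3.68137607e-01  1.74449485e-01  2.00264211e+00 -1.53429311e-03
  9.59934939e-01  2.68949497e+00]
16.825 [ 0.53700338 -0.0993054   0.08414052] [ 7.36457572e-01 -6.76479587e-01  2.35308238e-03 -2.74922244e-04] [ 5.1982834  -3.39809954 -1.88408094] [-3.68126272e-01  1.74444179e-01  2.00261395e+00 -1.47882974e-03
  9.59954334e-01  2.68946443e+00]
s11 plat- 167 105.54 1.77 [ 0.664 -0.073  0.106]
s11 plat+ 183 105.38 1.83 [ 0.771 -0.051  0.105]
s11 stage 1014 112.99 1.93 [0.694 0.077 0.113]
s11 plate 781 122.0 1.95 [ 0.718 -0.061  0.122]
s11 table 13076 -0.35 2.84 [ 0.759 -0.379 -0.   ]
t11 plat- 221 105.89 1.62 [ 0.664 -0.071  0.106]
t11 plat+ 175 106.04 1.7 [ 0.771 -0.046  0.106]
t11 stage 1421 113.42 1.61 [0.689 0.073 0.113]
t11 plate 1027 122.39 1.69 [ 0.717 -0.061  0.122]
t11 table 16092 0.66 2.95 [ 0.782 -0.457  0.001]
```

{"name": "jog_arm", "arguments": {"commands": "0 0 0 0 0 0; 0 0 0 0 0 0; 0 0 0 0 0 0; 0 0 0.01 0 0 0; 0 0 0.03 0 0 0; 0 0 0.06 0 0 0; 0 0 0.085 0 0 0; 0 0 0.09 0 0 0", "gripper": 100}}

```text
time: 17.82
eef_pos: [0.5371, -0.0985, 0.1767]
tcp_rot: [0.735, -0.678, 0.002, -0.001]
contact_force: [0.3, 0.4, -0.4]
opening: 0.996
```

```bash
python3 look.py scene s12 250,450,140,290; python3 look.py wrist w12; python3 lev.py s12
```

```text
17.875 [ 0.53661318 -0.09836332  0.17590075] [ 7.35416783e-01 -6.77612862e-01  1.59275083e-03 -6.54478990e-04] [ 0.45252016 -0.15533659  0.53606281] [-3.67332314e-01  5.31455093e-02  1.94783065e+00  4.81828858e-05
  1.13717282e+00  2.69247018e+00]
17.925 [ 0.53594361 -0.09813595  0.17445947] [ 7.35415734e-01 -6.77615886e-01  5.95058403e-04 -2.34771223e-04] [-0.61205783  0.7225165  -0.01173064] [-3.67363907e-01  5.43709370e-02  1.94936403e+00 -1.92656047e-06
  1.13657830e+00  2.69246544e+00]
s12 plat- 165 105.51 1.71 [ 0.664 -0.075  0.106]
s12 plat+ 176 105.19 1.85 [ 0.771 -0.051  0.105]
s12 stage 1010 112.94 1.95 [0.695 0.077 0.113]
s12 plate 785 121.86 1.87 [ 0.718 -0.062  0.122]
s12 table 13097 -0.36 2.87 [ 0.759 -0.379 -0.   ]
```

View pics/w12.png

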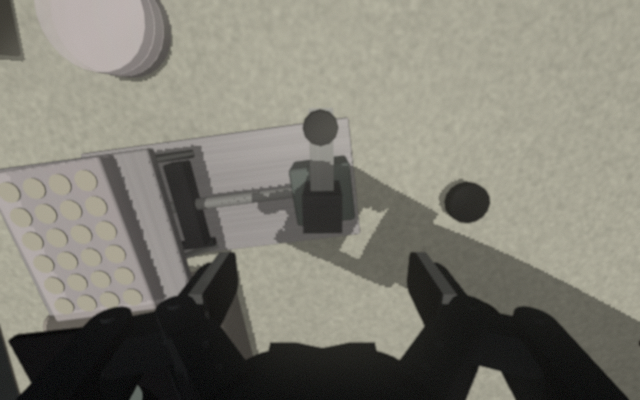

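The crank stayed on the drive, with its hub at (322,212) and its grip at (320,127). Next I measure its pose and then swing the tool back half a turn.

```bash
python3 - <<'E'
from h import *
import pickle
from scipy.spatial.transform import Rotation as Ro
r=pickle.load(open("w12.pkl","rb")); P=cloud(r)
m=(abs(P[...,0]-.536)<.03)&(abs(P[...,1]+.098)<.03)&(P[...,2]>.105)&(P[...,2]<.12)
p=P[m]; print("hub",m.sum(),np.median(p,0),cv2.minAreaRect(p[:,:2].astype(np.float32)*1000))
m=(abs(P[...,0]-.54)<.04)&(abs(P[...,1]+.163)<.04)&(P[...,2]>.13)&(P[...,2]<.15)
p=P[m]; print("grip",m.sum(),p.mean(0),cv2.minEnclosingCircle(p[:,:2].astype(np.float32)*1000))
y=Ro.from_quat([.735416,-.677614,.0011,-.0004]).as_matrix()[:,1]; print("tool y yaw",np.rad2deg(np.arctan2(y[1],y[0])))
E
```

```text
hub 1606 [ 0.53551739 -0.09934377  0.11219626] ((535.625, -97.96440887451172), (29.896392822265625, 30.900344848632812), 5.715893268585205)
grip 1016 [ 0.54196714 -0.16307898  0.13878504] ((542.0943603515625, -162.87240600585938), 10.896742820739746)
tool y yaw -175.31501735230998
```

{"name": "jog_arm", "arguments": {"commands": "0 0 0 0 0 0.16; 0 0 0 0 0 0.34; 0 0 0 0 0 0.52; 0 0 0 0 0 0.7; 0 0 0 0 0 0.88; 0 0 0 0 0 1.06; 0 0 0 0 0 1.24; 0 0 0 0 0 1.42; 0 0 0 0 0 1.6; 0 0 0 0 0 1.78; 0 0 0 0 0 1.96; 0 0 0 0 0 2.14; 0 0 0 0 0 2.32; 0 0 0 0 0 2.5; 0 0 0 0 0 2.68; 0 0 0 0 0 2.86; 0 0 0 0 0 3.0; 0 0 0 0 0 3.08; 0 0 0 0 0 3.13; 0 0 0 0 0 3.13"}}

```text
time: 20.42
eef_pos: [0.5349, -0.0977, 0.1722]
tcp_rot: [0.682, 0.731, -0.001, -0.001]
contact_force: [-0.9, 0.4, 0.3]
opening: 0.997
```

```bash
python3 look.py wrist w13;  python3 - <<'E'
from h import *
import pickle
from plant import *
from scipy.spatial.transform import Rotation as Ro
r=pickle.load(open("w13.pkl","rb")); P=cloud(r)
m=(abs(P[...,0]-.536)<.03)&(abs(P[...,1]+.098)<.03)&(P[...,2]>.105)&(P[...,2]<.12)
p=P[m]; print("hub",m.sum(),np.median(p,0),cv2.minAreaRect(p[:,:2].astype(np.float32)*1000))
y=Ro.from_quat(get_state()["tcp_rot"]).as_matrix()[:,1]; print("tool y yaw",np.rad2deg(np.arctan2(y[1],y[0])))
E
```

```text
20.475 [ 0.5350375  -0.09783718  0.17247414] [ 6.82251411e-01  7.31116623e-01 -4.56395609e-04 -1.13447206e-03] [-0.53508286 -0.31969543 -0.81803832] [-3.67452945e-01  5.65201038e-02  1.95100123e+00  2.42558563e-06
  1.13651699e+00 -4.36573624e-01]
hub 1630 [ 0.53582984 -0.09700854  0.11206511] ((535.8616333007812, -98.58792114257812), (29.69164276123047, 30.927959442138672), 5.1164679527282715)
tool y yaw 3.9603303563693357
```

View pics/w13.png

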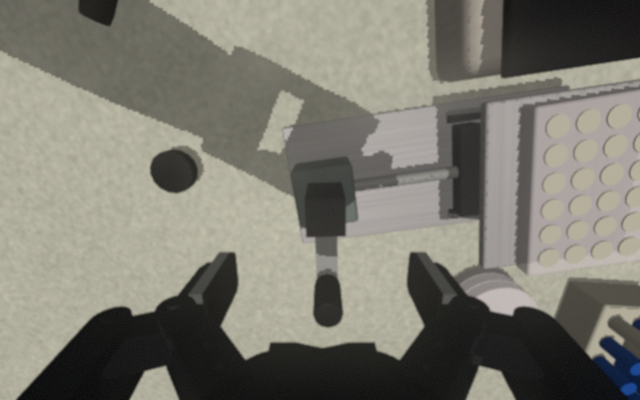

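{"name": "jog_arm", "arguments": {"commands": "0.0005 0 0 0 0 0.026; 0.0005 0 -0.03 0 0 0.026; 0.0005 0 -0.055 0 0 0.026; 0.0005 0 -0.075 0 0 0.026; 0.0005 0 -0.088 0 0 0.026; 0.0005 0 -0.09 0 0 0.026; 0.0005 0 -0.09 0 0 0.026"}}

```text
time: 21.35
eef_pos: [0.5367, -0.0983, 0.0844]
tcp_rot: [0.672, 0.74, 0.0, 0.0]
contact_force: [0.4, -1.0, 0.1]
opening: 0.997
```

```bash
python3 look.py wrist w14;  python3 - <<'E'
from h import *
import pickle
from plant import *
from scipy.spatial.transform import Rotation as Ro
r=pickle.load(open("w14.pkl","rb")); P=cloud(r)
m=(abs(P[...,0]-.536)<.03)&(abs(P[...,1]+.098)<.03)&(P[...,2]>.105)&(P[...,2]<.12); m[:,:260]=0;m[:,385:]=0
p=P[m]; print("hub",m.sum(),np.median(p,0),cv2.minAreaRect(p[:,:2].astype(np.float32)*1000))
y=Ro.from_quat(get_state()["tcp_rot"]).as_matrix()[:,1]; print("tool y yaw",np.rad2deg(np.arctan2(y[1],y[0])))
E
```

```text
21.4 [ 0.5369184  -0.09832407  0.08473939] [6.72336497e-01 7.40245192e-01 2.97007862e-04 7.75604986e-04] [ 0.52928821 -0.02853933  0.85822947] [-3.67035805e-01  1.74356252e-01  2.00140642e+00 -9.32900283e-06
  9.64168947e-01 -4.63104869e-01]
hub 4310 [ 0.53573306 -0.0959838   0.11199193] ((535.9224243164062, -98.54378509521484), (30.20816993713379, 31.65599250793457), 5.719714641571045)
tool y yaw 5.504688069550143
```

View pics/w14.png

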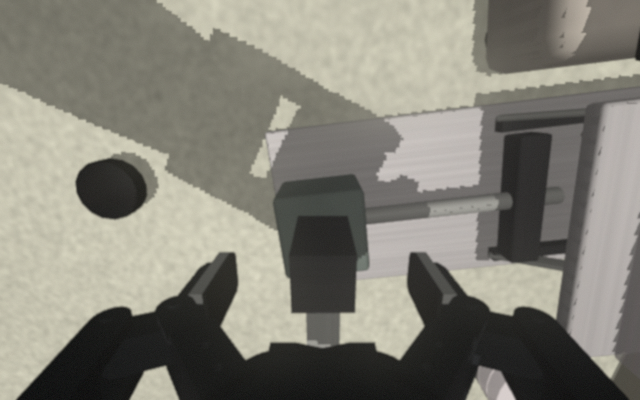

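{"name": "jog_arm", "arguments": {"commands": "-0.0007 0 0 0 0 0; -0.0007 0 0 0 0 0; -0.0007 0 0 0 0 0; -0.0007 0 0 0 0 0; -0.0007 0 0 0 0 0; -0.0007 0 0 0 0 0; -0.0007 0 0 0 0 0", "gripper": 0, "grip_force": 40}}

```text
time: 22.28
eef_pos: [0.5365, -0.0982, 0.0845]
tcp_rot: [0.672, 0.74, 0.001, 0.001]
contact_force: [3.6, 1.1, 2.9]
opening: 0.345
```

{"name": "jog_arm", "arguments": {"commands": "0 0 0 0 0 -0.06; 0 0 0 0 0 -0.18; 0 0 0 0 0 -0.32; 0 0 0 0 0 -0.46; 0 0 0 0 0 -0.6; 0 0 0 0 0 -0.74; 0 0 0 0 0 -0.88; 0 0 0 0 0 -1.02; 0 0 0 0 0 -1.16; 0 0 0 0 0 -1.3; 0 0 0 0 0 -1.44; 0 0 0 0 0 -1.58; 0 0 0 0 0 -1.72; 0 0 0 0 0 -1.86; 0 0 0 0 0 -2.0; 0 0 0 0 0 -2.14; 0 0 0 0 0 -2.26; 0 0 0 0 0 -2.36; 0 0 0 0 0 -2.4; 0 0 0 0 0 -2.4"}}

```text
time: 24.78
eef_pos: [0.5372, -0.0985, 0.0845]
tcp_rot: [0.933, -0.359, 0.002, -0.0]
contact_force: [6.6, 1.3, 1.2]
opening: 0.344
```

```bash
python3 look.py scene s15; python3 look.py top t15;python3 lev.py s15 t15
```

```text
24.825 [ 0.53724473 -0.09850544  0.08450072] [ 9.33519464e-01 -3.58518058e-01  2.47043318e-03 -3.30944836e-04] [5.41145067 1.36759406 0.34945875] [-3.67445728e-01  1.73730175e-01  2.00266301e+00  8.12440593e-04
  9.60259261e-01  1.93624872e+00]
24.875 [ 0.53725463 -0.0984732   0.08450952] [ 9.33535501e-01 -3.58476150e-01  2.49127535e-03 -3.34988735e-04] [5.60389281 0.73964625 0.60255309] [-3.67386804e-01  1.73703197e-01  2.00267543e+00  8.22280696e-04
  9.60232131e-01  1.93621228e+00]
s15 plat- 165 111.73 1.81 [ 0.665 -0.075  0.112]
s15 plat+ 178 111.43 1.93 [ 0.771 -0.052  0.111]
s15 stage 1008 112.93 1.94 [0.694 0.077 0.113]
s15 plate 790 128.08 1.83 [ 0.718 -0.062  0.128]
s15 table 13095 -0.33 2.84 [ 0.759 -0.379 -0.   ]
t15 plat- 225 111.56 1.71 [ 0.664 -0.072  0.112]
t15 plat+ 186 112.1 1.6 [ 0.771 -0.047  0.112]
t15 stage 1423 113.44 1.65 [0.689 0.073 0.113]
t15 plate 1037 128.39 1.67 [ 0.717 -0.061  0.128]
t15 table 16079 0.75 2.92 [ 0.782 -0.457  0.001]
```

{"name": "jog_arm", "arguments": {"commands": "0 0 0 0 0 -0.1; 0 0 0 0 0 -0.22; 0 0 0 0 0 -0.34; 0 0 0 0 0 -0.46; 0 0 0 0 0 -0.54; 0 0 0 0 0 -0.54; 0 0 0 0 0 -0.54"}}

```text
time: 25.75
eef_pos: [0.5372, -0.0988, 0.0845]
tcp_rot: [0.804, -0.595, 0.002, -0.001]
contact_force: [5.6, 0.6, 1.0]
opening: 0.344
```

```bash
python3 look.py scene s16; python3 look.py top t16;python3 lev.py s16 t16
```

```text
25.8 [ 0.53715908 -0.09874168  0.08446514] [ 8.04091371e-01 -5.94500642e-01  2.35716516e-03 -7.05435011e-04] [ 5.51416386 -0.79396538  0.77646828] [-3.67654448e-01  1.73761647e-01  2.00270363e+00  1.30906196e-04
  9.60207628e-01  2.47636054e+00]
25.85 [ 0.53716236 -0.09875149  0.08447026] [ 8.04095825e-01 -5.94494500e-01  2.38097333e-03 -7.23564193e-04] [5.41358878 0.56416334 0.33883973] [-3.67679738e-01  1.73734133e-01  2.00272473e+00  1.58329154e-04
  9.60158504e-01  2.47630440e+00]
s16 plat- 166 112.83 2.49 [ 0.665 -0.074  0.113]
s16 plat+ 182 113.07 1.76 [ 0.771 -0.051  0.113]
s16 stage 1011 112.96 1.89 [0.695 0.077 0.113]
s16 plate 791 129.27 1.88 [ 0.718 -0.062  0.129]
s16 table 13082 -0.36 2.86 [ 0.759 -0.379 -0.   ]
t16 plat- 233 113.31 1.67 [ 0.664 -0.071  0.113]
t16 plat+ 184 113.32 1.51 [ 0.771 -0.047  0.113]
t16 stage 1421 113.35 1.62 [0.689 0.073 0.113]
t16 plate 1031 129.88 1.68 [ 0.717 -0.061  0.13 ]
t16 table 16077 0.75 2.9 [ 0.782 -0.457  0.001]
```

Both cameras show the platform level with the stage to within about 0.1 mm. I release the crank and back straight up.

{"name": "jog_arm", "arguments": {"commands": "0 0 0 0 0 0; 0 0 0 0 0 0; 0 0 0 0 0 0; 0 0 0.01 0 0 0; 0 0 0.03 0 0 0; 0 0 0.06 0 0 0; 0 0 0.1 0 0 0; 0 0 0.14 0 0 0; -0.02 0 0.16 0 0 0; -0.04 0 0.16 0 0 0; -0.04 0 0.16 0 0 0; -0.04 0 0.16 0 0 0", "gripper": 100}}

```text
time: 27.35
eef_pos: [0.4958, -0.0981, 0.244]
tcp_rot: [0.804, -0.595, 0.0, -0.0]
contact_force: [0.1, -0.0, -1.1]
opening: 1.002
```

```bash
python3 look.py scene s17 250,450,140,290; python3 look.py top t17; python3 look.py wrist w17; python3 lev.py s17 t17; python3 - <<'E'
from h import *
import pickle
r=pickle.load(open("w17.pkl","rb")); P=cloud(r)
m=(abs(P[...,0]-.536)<.03)&(abs(P[...,1]+.098)<.03)&(P[...,2]>.105)&(P[...,2]<.14)
p=P[m]; m2=p[:,2]<.12; p=p[m2]; print("hub",len(p),np.median(p,0),cv2.minAreaRect(p[:,:2].astype(np.float32)*1000))
E
```

```text
27.4 [ 0.49584366 -0.09809871  0.24379018] [ 8.04115515e-01 -5.94473074e-01 -3.16362623e-05 -3.24448843e-05] [0.23074455 1.02907631 0.22622827] [-3.96331481e-01 -1.03834919e-01  1.97270632e+00  8.16836216e-05
  1.27276727e+00  2.44766127e+00]
27.45 [ 0.49587579 -0.09810582  0.24365518] [ 8.04152462e-01 -5.94423068e-01 -1.81156488e-04  2.85641313e-05] [ 0.46824007  0.17938259 -0.712425  ] [-3.96295832e-01 -1.03452280e-01  1.97260558e+00  3.21405696e-05
  1.27280486e+00  2.44758711e+00]
27.5 [ 0.49585679 -0.09806119  0.24353507] [ 8.04165374e-01 -5.94405553e-01 -2.96676519e-04  4.55839659e-05] [0.32595831 0.40346277 0.2471926 ] [-3.96238554e-01 -1.03285756e-01  1.97267513e+00  5.50865827e-05
  1.27280129e+00  2.44759412e+00]
s17 plat- 170 112.99 2.51 [ 0.664 -0.075  0.113]
s17 plat+ 181 112.92 1.85 [ 0.771 -0.05   0.113]
s17 stage 1012 113.04 1.93 [0.695 0.077 0.113]
s17 plate 795 129.46 1.94 [ 0.717 -0.061  0.129]
s17 table 13093 -0.4 2.85 [ 0.759 -0.379 -0.   ]
t17 plat- 227 113.04 1.61 [ 0.664 -0.071  0.113]
t17 plat+ 190 113.25 1.65 [ 0.771 -0.046  0.113]
t17 stage 1418 113.4 1.62 [0.689 0.073 0.113]
t17 plate 1035 129.67 1.65 [ 0.717 -0.061  0.13 ]
t17 table 16107 0.73 2.91 [ 0.782 -0.457  0.001]
hub 1007 [ 0.53527531 -0.0988643   0.11221333] ((535.3427734375, -97.88139343261719), (30.169902801513672, 30.330162048339844), 18.30312156677246)
```

View pics/w17.png

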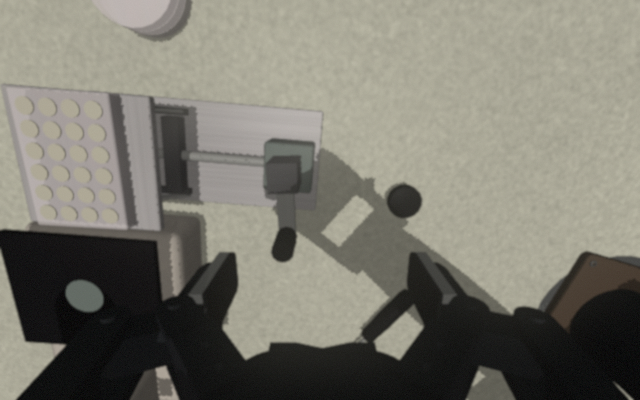

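View pics/s17.png

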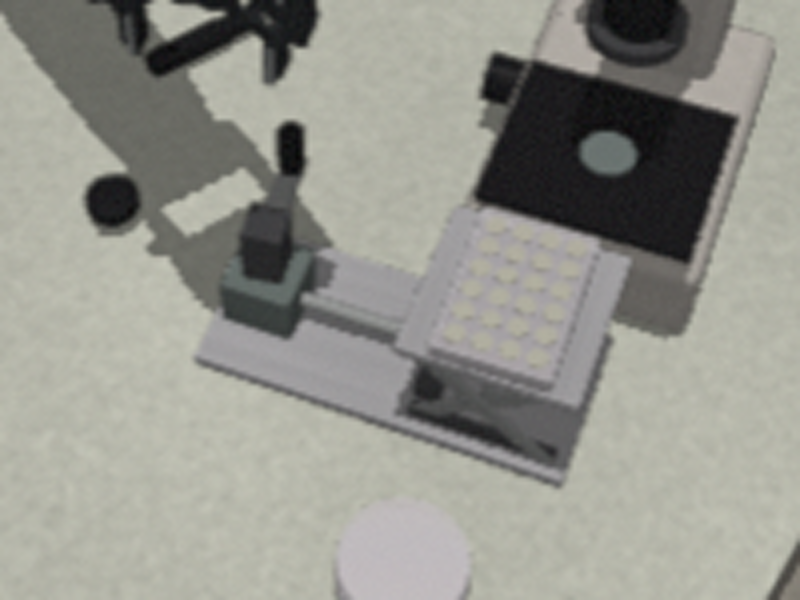

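The crank is seated with its hub top at z 0.112, the platform is level with the stage, the plate is flat, and the gripper is well clear. I hand the job in.

```bash
python3 -c "
from plant import *
print(ctrl.sign_off())"
```

```text
the job is handed in; nothing more can be done
None
```

The crank is fitted fully home on the drive and the jack is wound up level with the imager's stage. I then let go and handed the job in at about 27.5 s; the hand-in reported no verdict.

- **Fitting:** I gripped the hub and turned it about 9° to match the square, measured at about 45°. It slid home at the first try, and the wrist force changed by only a few newtons on the way down.
- **Winding:** I turned the hub clockwise about 390° in total, letting go and re-gripping once part-way. The wrist force readings stayed at about 7 N or less.
- **Last checks after letting go:**
  - **Crank:** the hub's underside is at about 62 mm, which is the seat height. Its centre is within 1 mm of the measured drive axis.
  - **Platform height:** the scene camera puts the platform at 113.0 mm and the stage at 113.0 mm. The top camera puts them at 113.1 mm and 113.4 mm, so the cameras differ by 0.2 to 0.3 mm, well inside the 2.5 mm allowed.
  - **Well plate:** it looks flat and has not moved on the platform.
  - **Robot:** the gripper is open and clear of everything.
- **Bystanders:** nothing looked disturbed in the last pictures, but I did not measure their positions. No check failed.

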